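# Find the diffuser stopper that takes the pin gauge

### The job

Try the pin gauge from the brass stand in the bores of the three wooden stoppers in the bamboo tray, feeling your way and never forcing it, until you find the one stopper that the pin enters all the way up to the handle. Put the gauge back fully down in its stand, then seat that stopper gently and fully home in the neck of the empty ceramic diffuser. Leave the other two stoppers in their holes in the tray and the other things on the console where they are.

Things in the scene. Friction and masses are not known exactly. Their poses are not given: they have to be found in the camera images.
- gauge_handle (a point): loose steel pin gauge upright in the stand, 90 g: square handle 20 x 20 mm, 50 mm tall, with a round pin 10 mm wide, 24 mm long (tapered tip) down from the middle of its underside. Point: centre of the handle, 25 mm above its underside, 49 mm above the pin's tip; z up, x, y square to its sides. 40 N on a stopper is forcing it; 3 to 8 N is enough to feel a stop
- stand_mouth (a point): middle of the mouth of the hole in the top of the fixed square brass stand, 50 x 50 x 32 mm: hole 13 mm wide, 27 mm deep, upright (z up); the gauge's handle rests on the stand's top
- stopper_a_head (a point): loose wooden stopper in a tray hole (1.5 mm play), 40 g: square head 36 x 36 x 27 mm, below it a round solid plug 26 mm wide, 16 mm long, tapered foot. Point: centre of the head, 13.5 mm from its top and underside; z up, x, y square to its sides. A 12 mm wide bore opens mid-top. The three look alike and swap places; which one takes the whole pin must be found by trying
- stopper_b_head (a point): a stopper like the other two, same sizes and same point. In one of the three the bore is full width for 26 mm and takes the whole pin; in the other two it narrows 8 to 14 mm down and the pin stops there. Mouths have a 1 mm chamfer
- stopper_c_head (a point): a stopper like the other two, same sizes and same point. At the start each head's underside rests on the tray's upper tier with the plug hanging in the hole; heads are turned at most 0.15 rad from the tray's axes
- clip_a (a joint): sliding steel clip in the bore of stopper_a: 0 = up, its top 18 mm below the bore's mouth; the pin, if it gets that far, pushes it down, about 6 mm when the handle meets the stopper; it resists with 1 N and stays where it is left
- clip_b (a joint): sliding steel clip in the bore of stopper_b: 0 = up, its top 18 mm below the bore's mouth; the pin, if it gets that far, pushes it down, about 6 mm when the handle meets the stopper; it resists with 1 N and stays where it is left
- clip_c (a joint): sliding steel clip in the bore of stopper_c: 0 = up, its top 18 mm below the bore's mouth; the pin, if it gets that far, pushes it down, about 6 mm when the handle meets the stopper; it resists with 1 N and stays where it is left
- diffuser_neck (a point): middle of the mouth of the neck of the matte white ceramic diffuser (fixed, 84 mm wide, 80 mm tall): bore 29 mm wide, 25 mm deep, upright (z up); neck 42 mm across outside. A stopper is home when its head's underside rests on the neck's rim, at this height. Fragile: never press a stopper on it with 40 N or more
- tray: fixed two-tier bamboo tray, 110 (its x) x 240 (its y) mm, origin at the middle of its underside; upper tier's top is 70 mm above the origin with three holes 29 mm wide at 0 and +/-75 mm along its y, holding the three stoppers; the lower tier is empty
- coaster: bystander: round polished granite coaster, 96 mm wide, 10 mm thick, origin at the middle of its underside
- car_key: bystander: steel car key lying flat, 80 x 30 x 9 mm, origin at the joint of bow (its -x) and blade (its +x), on the table
- sunglasses_box: bystander: closed clear acrylic sunglasses box, 66 x 165 x 53 mm, origin at the middle of its underside
Things that resemble listed ones, but are neither listed nor needed, are in the scene too. What is shaped like the part that bears stopper_c_head but green or pink is not meant.

How it is judged:
By the outcome, as a careful person would: the job done as asked, in the order asked, and still so for the second after the job is handed in, with the robot touching nothing.
It also fails if it takes over 72 s, if anything falls off the work surface, if the arm or the gripper's body presses on something with over 40 N, if the wrist force passes 120 N, or if a joint passes its speed limit or range.

### The arm

A 6-joint arm with a two-finger parallel gripper is mounted at the origin on the work surface. World frame = base frame: x ahead of the robot, y to its left, z up, the work surface at z = 0. Lengths are in m, angles in rad, forces in N, time in s.
With the tool pointing down it reaches from about 0.35 to 0.975 m from the base axis. Payload 4.9 kg.
Tool frame: the origin (TCP) lies on the mounting face of the last link; the fingertips stand 173 mm ahead of it and the grasp point (between the pads) lies ctrl.pinch_z ahead of it (ctrl.pinch_z is the distance from the TCP to the grasp point, in m); z points along the fingers, y is the line along which they close (so a half turn about z gives the same grasp; the last joint's range is limited). The gripper opens to 85 mm and grips with 20 to 120 N. Pads are 22 mm wide; open, the fingers measure 114 mm over their backs; the gripper's body (76 mm by 85 mm) begins 54 mm behind the grasp point. The pads swing forward as they close: fully open they stand 13 mm farther back than shut.
Start: joints at [-1.331, 0.053, 1.613, -0, 1.476, -0.119], TCP at [0.219, -0.585, 0.405] pointing down, gripper open.
Joint ranges: [-3.01, 3.01], [-1.01, 2.22], [0.06, 2.58], [-1.02, 4.17], [0.09, 2.62], [-3.14, 3.14]. Speed limits (rad/s): [2.57, 2.57, 3.14, 3.14, 3.14, 3.14].

### API

Orientations are given as a rotation vector (axis times angle).
In Python, from station import telemetry, eyes, ctrl gives the robot as it stands.
- The arm moves only by the tool apply_moves, never from a script. Its argument "plan" is a list of rows, each a list of 5 numbers: the finger opening in m, from 0 to 0.0854, then the shift along the tool's x, y, z in m, then the turn about the tool's z in rad. In form: [[jaw, x, y, z, roll], ...]. A call has 1 to 12 rows; each row is the pose to reach, as a shift and turn from the pose commanded when the call began, along the tool's axes at that moment; what a row does not reach only later rows make up. A row lasts 1/12 s, in which the tool goes at most 41.7 mm and 7.16 degrees, less where a joint would pass 70% of its speed; a pose out of reach is approached as far as the arm can. A call with a gripper value outside its range is refused whole. The fingers move at their own pace and stop on an object; "newtons" is the grip in N (left out, the last holds). Time passes only in rows, so rows that repeat a pose let the fingers close. It gives the time, the measured TCP pose, the force, the opening and the grip force at its end, in the units of the state.
- telemetry.get_obs(): the state, without advancing time (a new reading comes with each control period).
- eyes.get_image(name): name is "scene" or "top" or "wrist"; returns a dict with "img" (480x640x3 uint8, blue, green, red), "range_z" (480x640 float32, m along the optical axis (not along the pixel's ray), 0 where there is no reading), "K" (3x3 intrinsics, pixels), "pose" (4x4, takes a point from camera to world coordinates); the wrist camera has in their place "hand_eye" (4x4, takes a point from camera to tool coordinates, whose origin is the TCP and whose axes are the flange's). Camera axes: x right, y down, z forward; pixel columns grow to the right and rows downward; lengths in m; the calibration is good to about 2 mm. A picture is of the moment at which its call begins: read the wrist's pose just before it.
- ctrl.finish_job(): hands the job in; it is judged then, once.
Trained networks look in a picture, given as the dict that the camera call returned (one of the last four; its "shot" number tells which), for a name from the list of things; names that differ only in an ending like _2 or _b are one class to them, and where a whole thing is asked for, a point or a joint stands for the part that bears it (a point fixed in the world has none). Each returns a list of dicts, best first, with "confidence" (0 to 1); they miss things now and then, are a little off and sometimes report something else, mostly with a low value. They report only what shows in the picture. A call takes as long as a camera call. They do not tell look-alikes from the thing itself.
- eyes.search_frame(thing, picture): "box" ([left, top, right, bottom] in pixels, round what is visible of it).
- eyes.outline_of(thing, picture): "region" (480x640 bool, what is visible of it) and "box" ([left, top, right, bottom] in pixels, round what is visible of it).
- eyes.tip_of(thing, picture): "point" ([column, row] in pixels: a listed point, or the origin of a listed thing).
The state is a dict: "t": time; "q": joint angles; "dq": joint speeds; "effort": joint torques, N m; "tool_pos": TCP position; "tool_rot": TCP orientation; "contact_force": force on the tool from outside, world axes, zero at the start; "wrist_torque": the same for the moment, N m; "opening": finger opening in m; "grip_force": force on a finger pad.
Only numpy, scipy, OpenCV 4.12 (cv2) and the standard library are available. Lean on these libraries where they do the work, as an engineer would, in place of code of your own. Each camera call takes 0.05 s, during which the arm holds its last target. There are 200 camera calls.

## Working session

There is one attempt and no reset: what is moved stays moved. The work goes in short steps, Python scripts to look and compute and a tool call to move; the robot and the scene stay as the last step left them, time stands still between calls to the robot, and variables do not carry over. Pictures are saved under pics/ and viewed, at most 10 in all, crops included, and the job is handed in when it is done.

Besides the shell and the picture viewer there is one more tool, called after ">>>" as name(argument=value, ...), one argument or row to a line, values as JSON. apply_moves: Moves the arm, as the interface text tells. Its arguments: {"type":"object","properties":{"plan":{"type":"array","items":{"type":"array","items":{"type":"number"}}},"newtons":{"type":"number"}},"required":["plan"]}

```bash
mkdir -p pics; cat > h.py <<'E'
import numpy as np,cv2
from station import telemetry,eyes,ctrl
from scipy.spatial.transform import Rotation as R
def shot(n):
    o=telemetry.get_obs(); p=eyes.get_image(n)
    if n=='wrist':
        T=np.eye(4);T[:3,:3]=R.from_rotvec(o['tool_rot']).as_matrix();T[:3,3]=o['tool_pos']
        p['W']=T@p['hand_eye']
    else: p['W']=np.array(p['pose'])
    return p
def cloud(p):
    K=np.array(p['K']);z=p['range_z'];v,u=np.mgrid[:480,:640]
    c=np.stack([(u-K[0,2])/K[0,0]*z,(v-K[1,2])/K[1,1]*z,z],-1)
    w=c@p['W'][:3,:3].T+p['W'][:3,3]; w[z==0]=np.nan
    return w
def pix(p,pt):
    c=np.linalg.inv(p['W'])@np.r_[pt,1];q=np.array(p['K'])@c[:3];return q[:2]/q[2]
E
python3 - <<'E'
from h import *
print(ctrl.pinch_z,telemetry.get_obs())
a=shot('top');b=shot('scene')
cv2.imwrite('pics/top.png',a['img']);cv2.imwrite('pics/scene.png',b['img'])
for nm,p in(('top',a),('scene',b)):
  w=cloud(p); np.save(nm+'.npy',w)
  for t in ['gauge_handle','stand_mouth','stopper_a_head','diffuser_neck','tray','coaster','car_key','sunglasses_box']:
    for d in eyes.tip_of(t,p)[:6]:
      u,v=map(int,d['point']); print(nm,t,u,v,round(d['confidence'],2),w[min(v,479),min(u,639)].round(3))
E
```

```text
0.1547 {'t': 0.0, 'q': array([-1.33097494e+00,  5.33899175e-02,  1.61427913e+00,  2.01163706e-06,
        1.47602674e+00, -1.19015884e-01]), 'dq': array([ 0.00032497, -0.000487  ,  0.00012856, -0.00154962, -0.00013269,
        0.00088639]), 'effort': array([ 1.37033072e-03, -3.93681979e+01, -3.70174384e+01, -1.79949925e-04,
        7.06215680e-03,  1.55248733e-05]), 'tool_pos': array([ 0.2194197 , -0.58493788,  0.40345104]), 'tool_rot': array([-3.08909691e+00, -5.60266047e-01,  1.96153771e-04]), 'contact_force': array([ 0.7514196 , -0.38868857,  0.31424295]), 'wrist_torque': array([-0.01292697,  0.01698812,  0.00625252]), 'grip_force': 0.0, 'opening': 0.08512965813968926}
top gauge_handle 409 255 0.62 [ 0.519 -0.215  0.082]
top stand_mouth 403 259 0.8 [ 0.515 -0.209  0.056]
top stand_mouth 306 183 0.34 [ 0.69  -0.015  0.005]
top stopper_a_head 170 261 0.6 [0.504 0.245 0.095]
top diffuser_neck 337 272 0.96 [ 0.489 -0.076  0.053]
top tray 223 274 0.77 [0.483 0.148 0.069]
top tray 400 175 0.52 [ 0.709 -0.221  0.008]
top coaster 403 178 0.58 [ 0.703 -0.228  0.007]
top coaster 253 272 0.17 [0.484 0.089 0.086]
top car_key 310 185 0.76 [ 0.685 -0.024  0.006]
top car_key 403 173 0.49 [ 0.714 -0.228  0.008]
top sunglasses_box 221 153 0.84 [0.738 0.163 0.052]
scene stand_mouth 171 283 0.93 [ 0.536 -0.219  0.046]
scene stand_mouth 475 346 0.56 [0.791 0.129 0.054]
scene stand_mouth 333 344 0.5 [ 0.694 -0.025  0.011]
scene stopper_a_head 436 193 0.95 [0.511 0.224 0.096]
scene stopper_a_head 184 400 0.45 [ 0.719 -0.23   0.011]
scene stopper_a_head 252 227 0.21 [ 0.463 -0.08   0.065]
scene tray 391 237 0.82 [0.505 0.151 0.018]
scene coaster 183 401 0.71 [ 0.718 -0.231  0.009]
scene coaster 390 239 0.6 [0.512 0.146 0.02 ]
scene coaster 477 345 0.19 [0.79  0.133 0.054]
scene car_key 333 345 0.59 [ 0.693 -0.025  0.008]
scene sunglasses_box 474 351 0.72 [0.789 0.131 0.042]
```

View pics/top.png

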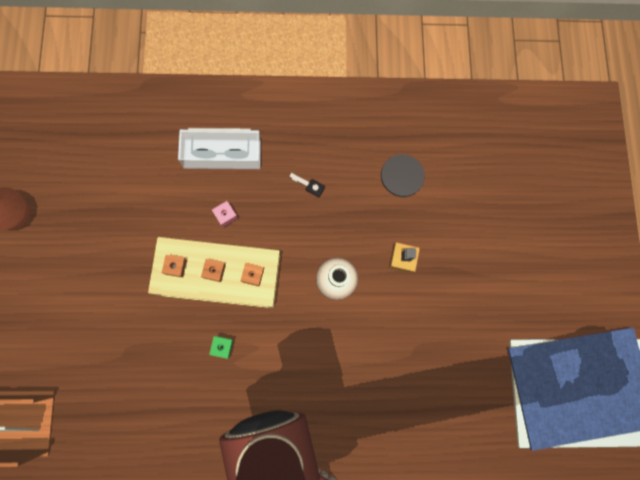

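View pics/scene.png

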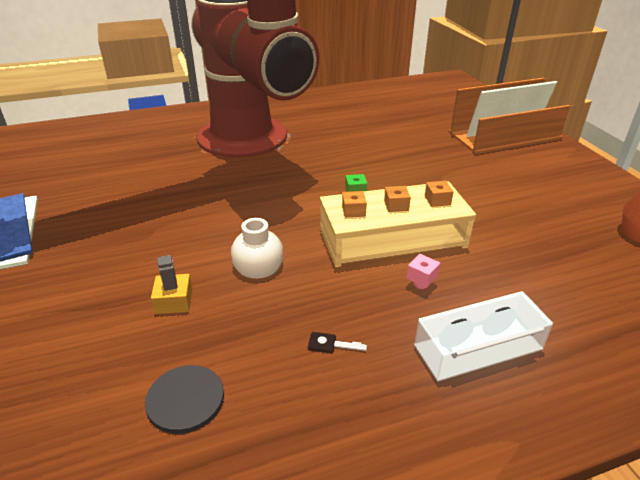

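The top view shows the tray with three orange stoppers at (174,265), (213,270) and (252,274). The stand with the gauge is at (406,257) and the diffuser neck at (339,276). The pink stopper (224,212) and green stopper (221,347) stand outside the tray and are decoys. The scene view agrees.

```bash
cat >> h.py <<'E'
def rects(w,box,zlo,zhi,amin=15):
    m=(w[...,0]>box[0])&(w[...,0]<box[1])&(w[...,1]>box[2])&(w[...,1]<box[3])&(w[...,2]>zlo)&(w[...,2]<zhi)
    n,l,s,_=cv2.connectedComponentsWithStats(m.astype(np.uint8))
    out=[]
    for i in range(1,n):
        if s[i,4]<amin: continue
        P=w[l==i]; r=cv2.minAreaRect((P[:,:2]*1000).astype(np.float32))
        out.append((np.round(r[0],1),np.round(r[1],1),round(r[2],1),P[:,2].mean().round(4),s[i,4]))
        print(*out[-1])
    return out
def frame():
    o=telemetry.get_obs();return R.from_rotvec(o['tool_rot']).as_matrix(),o['tool_pos']
def shift(x,y,z,yaw=None):
    "pinch target world -> tool shift; yaw = world angle of tool y (closing) axis mod pi"
    M,p=frame(); d=M.T@(np.array([x,y,z+ctrl.pinch_z])-p)
    r=0
    if yaw is not None:
        c=np.arctan2(M[1,1],M[0,1]); r=-((yaw-c+np.pi/2)%np.pi-np.pi/2)
    print('shift',d.round(4),'roll',round(r,3))
E
python3 - <<'E'
from h import *
w=np.load('top.npy')
print('heads');rects(w,(.4,.6,.0,.3),.085,.11)
print('handle');rects(w,(.45,.6,-.27,-.15),.065,.1)
print('stand');rects(w,(.45,.6,-.27,-.15),.02,.045)
print('neck');rects(w,(.4,.6,-.15,0),.07,.09)
print('tray');rects(w,(.4,.6,.0,.3),.06,.08)
p=shot('wrist');print(np.array(p['hand_eye']).round(3),p['K'])
shift(.515,-.213,.2,0)
E
```

```text
heads
[495.5 240.2] [37.3 36.1] 81.3 0.0956 379
[487.4 165.2] [36.6 36.2] 77.6 0.0956 365
[479.3  90.8] [36.2 36. ] 76.2 0.0952 375
handle
[ 524.  -218.8] [19.6 20.8] 87.4 0.079 128
stand
[ 523.9 -219.3] [50.9 50.9] 77.0 0.0306 443
neck
[479.  -77.3] [39.9 40.2] 43.6 0.0782 201
tray
[487.6 165.6] [240.4 110.5] 83.8 0.0691 5783
[[-0.    -0.963 -0.268  0.067]
 [ 1.    -0.001  0.     0.   ]
 [-0.    -0.268  0.963  0.031]
 [ 0.     0.     0.     1.   ]] [[341.72498215   0.         316.23680434]
 [  0.         341.72498215 235.59534394]
 [  0.           0.           1.        ]]
shift [ 0.4074 -0.2447  0.05  ] roll -1.212
```

>>> apply_moves(
  plan=[
    [0.06,0.035,-0.02,0.004,-0.1],
    [0.06,0.07,-0.04,0.008,-0.2],
    [0.06,0.105,-0.06,0.012,-0.3],
    [0.06,0.14,-0.08,0.016,-0.4],
    [0.06,0.175,-0.1,0.02,-0.5],
    [0.06,0.21,-0.12,0.025,-0.6],
    [0.06,0.245,-0.14,0.03,-0.7],
    [0.06,0.28,-0.16,0.035,-0.8],
    [0.06,0.315,-0.18,0.04,-0.9],
    [0.06,0.35,-0.2,0.05,-1.0],
    [0.06,0.385,-0.22,0.06,-1.1],
    [0.06,0.4137,-0.236,0.06,-1.167],
  ],
)

```text
t: 1.95
tool_pos: [0.5246, -0.2163, 0.3425]
tool_rot: [-2.263, -2.175, 0.001]
contact_force: [-0.1, -0.6, -0.4]
opening: 0.0599
grip_force: 0.0
```

>>> apply_moves(
  plan=[
    [0.06,0,0,0,0],
    [0.06,0,0,0,0],
  ],
)

```text
t: 2.12
tool_pos: [0.5248, -0.2175, 0.3445]
tool_rot: [-2.267, -2.174, 0.001]
contact_force: [-0.2, -0.2, 0.3]
opening: 0.06
grip_force: 0.0
```

```bash
python3 - <<'E'
from h import *
p=shot('wrist');cv2.imwrite('pics/w1.png',p['img']);w=cloud(p)
print('handle');rects(w,(.45,.6,-.27,-.15),.065,.1)
print('stand');rects(w,(.45,.6,-.27,-.15),.02,.045)
o=telemetry.get_obs();print(o['tool_pos'],o['tool_rot'],o['opening'],o['contact_force'],ctrl.pinch_z)
for d in eyes.tip_of('gauge_handle',p)[:3]+eyes.tip_of('stand_mouth',p)[:2]:print(d)
shift(.524,-.219,.06,-.045)
E
```

```text
handle
[ 524.4 -221.6] [20.9 20.4] 87.4 0.0802 893
stand
[ 524.3 -221.8] [50.5 50. ] 76.8 0.0316 2463
[ 0.52419589 -0.21853737  0.34471793] [ 2.26975800e+00  2.17194772e+00 -7.92433141e-04] 0.060108339566899115 [-0.22586196 -0.51933699  0.42418219] 0.1547
{'point': [314.4, 238.8], 'confidence': 0.95}
{'point': [315.3, 226.5], 'confidence': 0.81}
shift [0.0008 0.0004 0.1303] roll -0.001
```

View pics/w1.png

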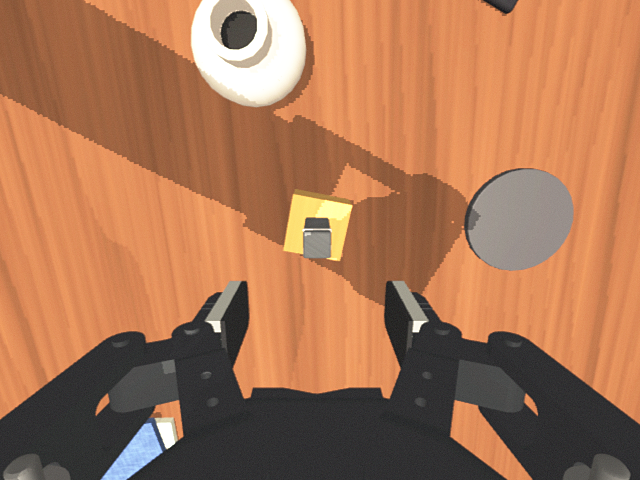

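The wrist view shows the gauge handle in the brass stand at (316,243), with the diffuser at (245,50) and the coaster at (520,220). I'll descend and grip the handle.

>>> apply_moves(
  plan=[
    [0.06,-0.0015,0,0.035,0],
    [0.06,-0.0015,0,0.07,0],
    [0.06,-0.0015,0,0.1,0],
    [0.06,-0.0015,0,0.12,0],
    [0.06,-0.0015,0,0.13,0],
    [0.05,-0.0015,0,0.13,0],
    [0.0,-0.0015,0,0.13,0],
    [0.0,-0.0015,0,0.13,0],
    [0.0,-0.0015,0,0.13,0],
    [0.0,-0.0015,0,0.13,0],
    [0.0,-0.0015,0,0.13,0],
    [0.0,-0.0015,0,0.13,0],
  ],
  newtons=40,
)

```text
t: 3.27
tool_pos: [0.5248, -0.2211, 0.2172]
tool_rot: [2.268, 2.168, 0.001]
contact_force: [-1.1, -1.2, 6.7]
opening: 0.0196
grip_force: 40.0
```

```bash
python3 - <<'E'
from h import *
o=telemetry.get_obs();print(o['tool_pos'],o['tool_rot'],o['opening'],o['contact_force'],o['grip_force'],ctrl.pinch_z)
p=shot('wrist');cv2.imwrite('pics/w2.png',p['img']);w=cloud(p)
print('handle');rects(w,(.45,.6,-.25,-.15),.065,.087)
print('stand');rects(w,(.45,.6,-.27,-.15),.02,.045)
shift(.4955,.2402,.170,-.0)
E
```

```text
[ 0.52482221 -0.22111451  0.21716984] [2.26760343e+00 2.16819491e+00 8.52769724e-04] 0.01955749762445161 [-1.14287555 -1.22107536  6.71757718] 40.02601861953735 0.1547
handle
[ 525.1 -220.8] [25.3 47. ] 87.6 0.0787 6030
[ 497.2 -213.7] [1.2 5.6] 88.0 0.0858 52
[ 553.  -216.3] [1.5 4.7] 89.7 0.0858 47
stand
[ 526.5 -213.1] [33.5 50.5] 77.4 0.0317 5184
shift [ 0.4593 -0.0496 -0.1089] roll -0.045
```

>>> apply_moves(
  plan=[
    [0.0,0,0,-0.01,0],
    [0.0,0,0,-0.03,0],
    [0.0,0,0,-0.06,0],
    [0.0,0,0,-0.095,0],
    [0.0,0,0,-0.12,0],
    [0.0,0.035,-0.007,-0.12,0],
    [0.0,0.075,-0.015,-0.12,0],
    [0.0,0.115,-0.024,-0.12,0],
    [0.0,0.155,-0.032,-0.12,0],
    [0.0,0.195,-0.04,-0.12,0],
    [0.0,0.225,-0.046,-0.12,0],
    [0.0,0.243,-0.05,-0.12,0],
  ],
)

```text
t: 4.32
tool_pos: [0.4837, 0.0275, 0.335]
tool_rot: [-2.267, -2.173, -0.001]
contact_force: [-0.3, 0.5, -1.1]
opening: 0.0197
grip_force: 40.6
```

>>> apply_moves(
  plan=[
    [0.0,0,0,0,0],
    [0.0,0,0,0,0],
  ],
)

```text
t: 4.48
tool_pos: [0.4845, 0.0254, 0.335]
tool_rot: [2.268, 2.173, -0.0]
contact_force: [-0.0, -0.3, -1.2]
opening: 0.0197
grip_force: 40.6
```

```bash
python3 - <<'E'
from h import *
o=telemetry.get_obs();print(o['tool_pos'],o['tool_rot'],o['opening'],o['contact_force'],o['grip_force'])
p=shot('wrist');cv2.imwrite('pics/w3.png',p['img']);w=cloud(p)
print('heads');rects(w,(.4,.6,.06,.3),.088,.11)
print('tray');rects(w,(.4,.6,.0,.3),.06,.08)
# handle in tool frame: top of the handle
P=w[(w[...,2]>.16)&(abs(w[...,0]-o['tool_pos'][0])<.05)&(abs(w[...,1]-o['tool_pos'][1])<.05)]
print(P.shape, np.nanmin(P,0),np.nanmax(P,0))
E
```

```text
[0.48448531 0.02541423 0.33501828] [ 2.26798205e+00  2.17335239e+00 -2.76733467e-05] 0.019724933742155934 [-0.00515134 -0.29464881 -1.18265218] 40.63377499580383
heads
[486.5 156.5] [22.8 36.1] 77.2 0.0961 2680
[479.9  88.7] [36.2 36. ] 75.7 0.0961 3832
tray
[482.3 110.5] [134.2 110.7] 83.8 0.0697 29393
(70422, 3) [0.43448548 0.01091363 0.16000198] [0.53448433 0.04713488 0.26522863]
```

View pics/w3.png

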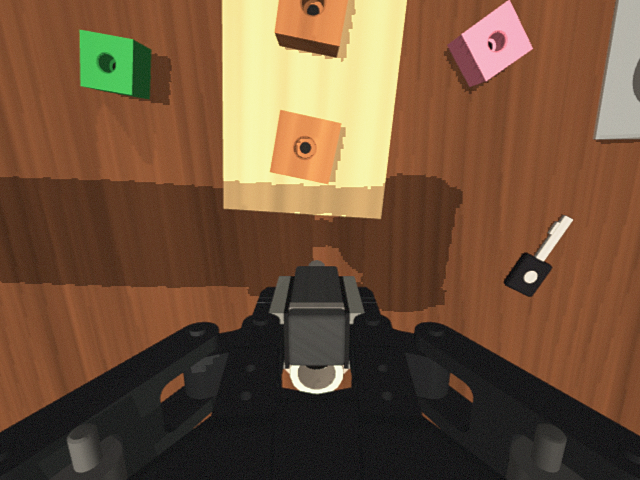

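The wrist view shows the gauge held between the pads at (317,335). Stopper c's bore is at (305,147) and stopper b's is at (313,8). I'll measure where the handle sits in the hand.

```bash
python3 - <<'E'
from h import *
p=shot('wrist');w=cloud(p);M,t=frame()
tl=(w-t)@M
for v in (280,295,305,315,330,345,358,362,366): print(v,(tl[v,317]*1000).round(1))
for u in (286,289,292,300,317,335,342,345,348): print(u,(tl[340,u]*1000).round(1))
g=cv2.cvtColor(p['img'],cv2.COLOR_BGR2HSV)
# bore of c: ring centre
x,y=305,147;c=p['img'][120:175,275:335];cv2.imwrite('pics/c.png',c)
h=w[147,305:].copy()
d=w[100:190,260:350]; m=(d[...,2]<.090)&(d[...,2]<.088);
# dark bore pixels
s=g[...,2]; mm=np.zeros((480,640),np.uint8); mm[130:165,288:323]=(s[130:165,288:323]<60)
M_=cv2.moments(mm,True);print('bore px',M_['m10']/M_['m00'],M_['m01']/M_['m00'],M_['m00'])
print(pix(p,[.4799,.0887,.0961]),pix(p,[.4799,.0887,.0855]))
E
```

```text
280 [ 10.6  -0.2 165.8]
295 [ 10.2  -0.3 152.1]
305 [ 10.6  -0.3 143. ]
315 [  9.9  -0.3 136.9]
330 [  5.3  -0.3 134.9]
345 [ -0.8  -0.2 135.3]
358 [ -6.3  -0.2 135.7]
362 [ -8.1  -0.2 136. ]
366 [-116.3    0.   280.4]
286 [  0.3 -11.1 136.6]
289 [  0.6 -10.  136.2]
292 [  1.6  -8.8 134.6]
300 [  1.3  -6.1 135.1]
317 [  1.5  -0.3 134.8]
335 [  0.7   6.  136.1]
342 [  0.9   8.4 135.7]
345 [1.00e-01 9.60e+00 1.37e+02]
348 [ -0.   10.7 137.2]
bore px 304.12987012987014 146.2207792207792 77.0
[303.86870025 146.27683111] [304.48794546 145.99790407]
```

>>> apply_moves(
  plan=[
    [0.0,0.03,-0.003,0,0],
    [0.0,0.055,-0.006,0,0],
    [0.0,0.0635,-0.0069,0.008,0],
    [0.0,0.0635,-0.0069,0.018,0],
    [0.0,0.0635,-0.0069,0.018,0],
    [0.0,0.0635,-0.0069,0.018,0],
  ],
)

```text
t: 5.08
tool_pos: [0.4806, 0.0872, 0.3151]
tool_rot: [-2.271, -2.168, 0.004]
contact_force: [-0.2, 0.3, -0.2]
opening: 0.0198
grip_force: 40.6
```

```bash
python3 - <<'E'
from h import *
o=telemetry.get_obs();print(o['tool_pos'],o['contact_force'])
shift(.4803,.0892,.1617)
E
```

```text
[0.48058674 0.08717448 0.31509355] [-0.17924517  0.25857787 -0.15261831]
shift [ 0.002  -0.0004 -0.0013] roll 0
```

>>> apply_moves(
  plan=[
    [0.0,0.001,0,0,0],
    [0.0,0.001,0,0,0],
    [0.0,0.001,0,0.003,0],
    [0.0,0.001,0,0.006,0],
    [0.0,0.001,0,0.008,0],
    [0.0,0.001,0,0.009,0],
    [0.0,0.001,0,0.01,0],
    [0.0,0.001,0,0.011,0],
    [0.0,0.001,0,0.012,0],
  ],
)

```text
t: 5.83
tool_pos: [0.4809, 0.0894, 0.3047]
tool_rot: [2.271, 2.171, 0.0]
contact_force: [0.2, -0.2, -0.6]
opening: 0.0194
grip_force: 40.6
```

>>> apply_moves(
  plan=[
    [0.0,0,0,0.002,0],
    [0.0,0,0,0.004,0],
    [0.0,0,0,0.006,0],
    [0.0,0,0,0.007,0],
    [0.0,0,0,0.008,0],
    [0.0,0,0,0.009,0],
    [0.0,0,0,0.009,0],
  ],
)

```text
t: 6.42
tool_pos: [0.4812, 0.0894, 0.2979]
tool_rot: [-2.27, -2.171, 0.001]
contact_force: [-6.5, -1.4, 11.6]
opening: 0.0194
grip_force: 42.3
```

>>> apply_moves(
  plan=[
    [0.0,0,0,-0.003,0],
    [0.0,0,-0.0012,-0.003,0],
    [0.0,0,-0.0012,-0.003,0],
    [0.0,0,-0.0012,-0.002,0],
    [0.0,0,-0.0012,-0.001,0],
    [0.0,0,-0.0012,0.0,0],
    [0.0,0,-0.0012,0.0,0],
  ],
)

```text
t: 7.0
tool_pos: [0.48, 0.0894, 0.2979]
tool_rot: [-2.27, -2.171, 0.001]
contact_force: [-6.3, -0.4, 13.1]
opening: 0.0199
grip_force: 42.6
```

>>> apply_moves(
  plan=[
    [0.0,0,0,-0.005,0],
    [0.0,0,0,-0.015,0],
    [0.0,0,0,-0.03,0],
    [0.0,0.03,0.002,-0.03,0],
    [0.0,0.06,0.004,-0.03,0],
    [0.0,0.0746,0.0052,-0.03,0],
    [0.0,0.0746,0.0052,-0.03,0],
    [0.0,0.0746,0.0052,-0.025,0],
    [0.0,0.0746,0.0052,-0.02,0],
    [0.0,0.0746,0.0052,-0.016,0],
    [0.0,0.0746,0.0052,-0.014,0],
    [0.0,0.0746,0.0052,-0.012,0],
  ],
)

```text
t: 8.0
tool_pos: [0.488, 0.163, 0.3069]
tool_rot: [-2.272, -2.169, 0.001]
contact_force: [0.1, 0.7, -1.5]
opening: 0.0196
grip_force: 40.6
```

>>> apply_moves(
  plan=[
    [0.0,0.0004,0.0003,0.002,0],
    [0.0,0.0004,0.0003,0.004,0],
    [0.0,0.0004,0.0003,0.006,0],
    [0.0,0.0004,0.0003,0.008,0],
    [0.0,0.0004,0.0003,0.01,0],
    [0.0,0.0004,0.0003,0.011,0],
    [0.0,0.0004,0.0003,0.011,0],
  ],
)

```text
t: 8.58
tool_pos: [0.4884, 0.1641, 0.2964]
tool_rot: [-2.271, -2.171, 0.001]
contact_force: [0.2, -0.5, -1.1]
opening: 0.0196
grip_force: 40.6
```

Depth is about 9.9 mm with no contact, so I'll continue.

>>> apply_moves(
  plan=[
    [0.0,0,0,0.002,0],
    [0.0,0,0,0.004,0],
    [0.0,0,0,0.005,0],
    [0.0,0,0,0.006,0],
    [0.0,0,0,0.006,0],
  ],
)

```text
t: 9.0
tool_pos: [0.4888, 0.1641, 0.2921]
tool_rot: [2.271, 2.171, -0.0]
contact_force: [-2.8, -1.0, 6.7]
opening: 0.0192
grip_force: 41.7
```

>>> apply_moves(
  plan=[
    [0.0,0,-0.0004,-0.001,0],
    [0.0,0,-0.0006,0.0,0],
    [0.0,0,-0.0006,0.001,0],
    [0.0,0,-0.0006,0.001,0],
  ],
)

```text
t: 9.33
tool_pos: [0.4885, 0.1642, 0.2919]
tool_rot: [2.27, 2.171, 0.001]
contact_force: [-4.8, -2.5, 10.3]
opening: 0.0193
grip_force: 42.3
```

>>> apply_moves(
  plan=[
    [0.0,0,0,-0.005,0],
    [0.0,0,0,-0.018,0],
    [0.0,0,0,-0.035,0],
    [0.0,0.03,0.002,-0.035,0],
    [0.0,0.06,0.0035,-0.035,0],
    [0.0,0.0755,0.0048,-0.035,0],
    [0.0,0.0755,0.0048,-0.035,0],
    [0.0,0.0755,0.0048,-0.03,0],
    [0.0,0.0755,0.0048,-0.025,0],
    [0.0,0.0755,0.0048,-0.021,0],
    [0.0,0.0755,0.0048,-0.019,0],
    [0.0,0.0755,0.0048,-0.017,0],
  ],
)

```text
t: 10.33
tool_pos: [0.496, 0.2385, 0.3059]
tool_rot: [-2.272, -2.169, 0.002]
contact_force: [-0.4, -0.3, -0.2]
opening: 0.0196
grip_force: 40.6
```

>>> apply_moves(
  plan=[
    [0.0,0,0,0.002,0],
    [0.0,0,0,0.004,0],
    [0.0,0,0,0.006,0],
    [0.0,0,0,0.007,0],
  ],
)

```text
t: 10.67
tool_pos: [0.4962, 0.2392, 0.2995]
tool_rot: [2.271, 2.171, -0.0]
contact_force: [0.4, -0.2, -0.9]
opening: 0.0194
grip_force: 40.6
```

>>> apply_moves(
  plan=[
    [0.0,0,0,0.002,0],
    [0.0,0,0,0.004,0],
    [0.0,0,0,0.006,0],
    [0.0,0,0,0.007,0],
    [0.0,0,0,0.009,0],
    [0.0,0,0,0.011,0],
    [0.0,0,0,0.011,0],
  ],
)

```text
t: 11.25
tool_pos: [0.496, 0.2392, 0.2882]
tool_rot: [-2.271, -2.171, 0.001]
contact_force: [-0.3, -0.2, -1.2]
opening: 0.0196
grip_force: 40.8
```

>>> apply_moves(
  plan=[
    [0.0,0,0,0.002,0],
    [0.0,0,0,0.004,0],
    [0.0,0,0,0.005,0],
    [0.0,0,0,0.006,0],
    [0.0,0,0,0.007,0],
    [0.0,0,0,0.008,0],
    [0.0,0,0,0.008,0],
  ],
)

```text
t: 11.83
tool_pos: [0.4963, 0.2394, 0.2822]
tool_rot: [-2.271, -2.171, 0.0]
contact_force: [-3.4, -1.5, 7.5]
opening: 0.0195
grip_force: 41.7
```

Stopper a takes the whole pin up to the handle. I'll withdraw and return the gauge to the stand.

>>> apply_moves(
  plan=[
    [0.0,0,0,-0.006,0],
    [0.0,0,0,-0.014,0],
    [0.0,0,0,-0.03,0],
    [0.0,0,0,-0.05,0],
    [0.0,0,0,-0.065,0],
    [0.0,0,0,-0.065,0],
  ],
)

```text
t: 12.33
tool_pos: [0.4972, 0.2397, 0.3503]
tool_rot: [2.268, 2.169, 0.011]
contact_force: [1.3, 0.9, 0.5]
opening: 0.0191
grip_force: 40.6
```

```bash
python3 - <<'E'
from h import *
p=shot('wrist');w=cloud(p);M,t=frame();print(t)
tl=(w-t)@M
for v in (285,295,305,330,345,360): print(v,(tl[v,317]*1000).round(1))
rects(w,(.4,.6,.2,.3),.085,.11)
q=shot('top');w=cloud(q);rects(w,(.4,.6,.0,.3),.085,.11)
shift(.525,-.2210,.19,-.045)
E
```

```text
[0.49671301 0.23951322 0.34820159]
285 [ 10.2   0.8 159. ]
295 [ 10.3   0.8 149.5]
305 [ 10.7   0.8 140.3]
330 [  4.6   0.8 133.8]
345 [ -0.7   0.8 132.7]
360 [ -7.7   0.8 134.2]
[495.3 238.4] [36.9 36.1] 80.6 0.0961 2413
[494.1 237.4] [30.8 36.2] 80.2 0.0952 297
[486.4 165.5] [36.8 36.2] 77.4 0.0957 363
[478.8  91. ] [36.2 36.1] 76.0 0.0952 376
shift [-0.4586  0.0494  0.0014] roll 0.0
```

>>> apply_moves(
  plan=[
    [0.0,-0.03,0.0033,0,0],
    [0.0,-0.07,0.0075,0,0],
    [0.0,-0.11,0.012,0,0],
    [0.0,-0.15,0.016,0,0],
    [0.0,-0.19,0.0205,0,0],
    [0.0,-0.23,0.025,0,0],
    [0.0,-0.27,0.029,0,0],
    [0.0,-0.31,0.0335,0,0],
    [0.0,-0.35,0.038,0,0],
    [0.0,-0.39,0.042,0,0],
    [0.0,-0.43,0.0465,0,0],
    [0.0,-0.4586,0.0494,0.02,0],
  ],
)

```text
t: 13.43
tool_pos: [0.5254, -0.2247, 0.3283]
tool_rot: [2.268, 2.164, 0.002]
contact_force: [0.7, 0.3, 0.5]
opening: 0.0201
grip_force: 40.6
```

>>> apply_moves(
  plan=[
    [0.0,0,0,0.02,0],
    [0.0,0,0,0.04,0],
    [0.0,0,0,0.055,0],
    [0.0,0,0,0.06,0],
    [0.0,0,0,0.06,0],
    [0.0,0,0,0.06,0],
  ],
)

```text
t: 13.93
tool_pos: [0.5248, -0.2209, 0.2652]
tool_rot: [-2.27, -2.17, 0.0]
contact_force: [0.7, 0.3, 0.0]
opening: 0.0197
grip_force: 40.6
```

```bash
python3 - <<'E'
from h import *
p=shot('wrist');w=cloud(p);M,t=frame();print(t,telemetry.get_obs()['contact_force'])
tl=(w-t)@M
for v in (285,295,305,330,345,360): print(v,(tl[v,317]*1000).round(1))
q=shot('top');w=cloud(q);rects(w,(.45,.6,-.27,-.15),.02,.034)
shift(.525,-.2210,.062,-.045)
E
```

```text
[ 0.5251245  -0.22100732  0.26628202] [ 0.07413906  0.49763858 -0.81569017]
285 [ 10.1  -0.7 162.4]
295 [  9.6  -0.7 153.8]
305 [ 10.8  -0.7 143.2]
330 [  4.4  -0.7 137.1]
345 [ -1.1  -0.7 136.5]
360 [ -7.1  -0.7 136.5]
[ 542.6 -198.7] [ 5.6 23.2] 63.6 0.0291 28
shift [ 0.0001 -0.0004  0.0502] roll 0.0
```

>>> apply_moves(
  plan=[
    [0.0,0,0,0.01,0],
    [0.0,0,0,0.02,0],
    [0.0,0,0,0.025,0],
    [0.0,0,0,0.029,0],
    [0.0,0,0,0.032,0],
    [0.0,0,0,0.032,0],
  ],
)

```text
t: 14.53
tool_pos: [0.5245, -0.2209, 0.2326]
tool_rot: [-2.27, -2.17, 0.001]
contact_force: [0.1, 0.4, -1.1]
opening: 0.0198
grip_force: 40.6
```

Tip is about 8 mm inside the hole and moving freely.

>>> apply_moves(
  plan=[
    [0.0,0,0,0.006,0],
    [0.0,0,0,0.01,0],
    [0.0,0,0,0.013,0],
    [0.0,0,0,0.015,0],
    [0.0,0,0,0.0165,0],
    [0.0,0,0,0.017,0],
    [0.0,0,0,0.017,0],
  ],
)

```text
t: 15.12
tool_pos: [0.525, -0.2212, 0.2172]
tool_rot: [2.271, 2.171, -0.0]
contact_force: [-2.3, 1.5, 3.0]
opening: 0.0194
grip_force: 41.1
```

>>> apply_moves(
  plan=[
    [0.03,0,0,0,0],
    [0.05,0,0,0,0],
    [0.06,0,0,0,0],
    [0.06,0,0,-0.01,0],
    [0.06,0,0,-0.04,0],
    [0.06,0,0,-0.075,0],
    [0.06,0,0,-0.11,0],
    [0.06,0,0,-0.13,0],
    [0.06,0,0,-0.13,0],
  ],
)

```text
t: 15.87
tool_pos: [0.5263, -0.2218, 0.3546]
tool_rot: [2.262, 2.163, 0.005]
contact_force: [1.1, 0.9, 1.1]
opening: 0.0603
grip_force: 0.0
```

```bash
python3 - <<'E'
from h import *
p=shot('wrist');w=cloud(p)
rects(w,(.45,.6,-.27,-.15),.065,.1)
print('neck');rects(w,(.4,.6,-.15,0),.07,.09)
shift(.496,.210,.19,-.155)
E
```

```text
[ 524.6 -220.9] [20.3 20.2] 87.0 0.0804 841
neck
[479.6 -83.8] [33.  41.5] 88.1 0.0783 1710
shift [ 0.4298 -0.0491  0.0048] roll 0.11
```

>>> apply_moves(
  plan=[
    [0.06,0.03,-0.0033,0,0.0],
    [0.06,0.07,-0.008,0,0.02],
    [0.06,0.11,-0.0125,0,0.03],
    [0.06,0.15,-0.017,0,0.04],
    [0.06,0.19,-0.0215,0,0.05],
    [0.06,0.23,-0.026,0,0.06],
    [0.06,0.27,-0.031,0,0.07],
    [0.06,0.31,-0.0355,0,0.08],
    [0.06,0.35,-0.04,0,0.09],
    [0.06,0.39,-0.0445,0,0.1],
    [0.06,0.42,-0.048,0.002,0.11],
    [0.06,0.4298,-0.0491,0.005,0.11],
  ],
)

```text
t: 16.92
tool_pos: [0.494, 0.2138, 0.3405]
tool_rot: [-2.381, -2.046, 0.001]
contact_force: [0.3, 0.3, 0.5]
opening: 0.0598
grip_force: 0.0
```

>>> apply_moves(
  plan=[
    [0.06,0,0,0,0],
    [0.06,0,0,0,0],
    [0.06,0,0,0,0],
  ],
)

```text
t: 17.17
tool_pos: [0.4952, 0.2093, 0.341]
tool_rot: [-2.388, -2.041, 0.002]
contact_force: [0.8, -0.9, 0.8]
opening: 0.06
grip_force: 0.0
```

```bash
python3 - <<'E'
from h import *
p=shot('wrist');w=cloud(p);cv2.imwrite('pics/w4.png',p['img'])
rects(w,(.4,.6,.05,.3),.088,.1)
print(frame()[1])
shift(.496,.2393,.092,-.155)
E
```

```text
[495.2 238.6] [36.2 36.2] 80.6 0.0965 3062
[487.  163.5] [37.8 36. ] 77.3 0.0962 2609
[482.7 101.9] [11.9 35.9] 76.9 0.0949 843
[0.4953601  0.20908829 0.34128691]
shift [ 0.03   -0.004   0.0946] roll -0.002
```

View pics/w4.png

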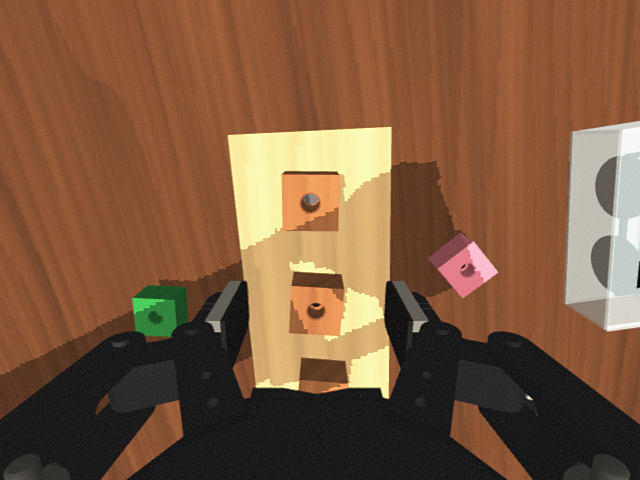

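The view shows stopper a at (310,200) with the steel clip visible in its bore. I'll grasp it.

>>> apply_moves(
  plan=[
    [0.06,0.02,-0.003,0.01,0.008],
    [0.06,0.03,-0.0044,0.03,0.008],
    [0.06,0.03,-0.0044,0.06,0.008],
    [0.06,0.03,-0.0044,0.08,0.008],
    [0.06,0.03,-0.0044,0.09,0.008],
    [0.06,0.03,-0.0044,0.094,0.008],
    [0.06,0.03,-0.0044,0.094,0.008],
    [0.06,0.03,-0.0044,0.094,0.008],
  ],
)

```text
t: 17.88
tool_pos: [0.4962, 0.2404, 0.2491]
tool_rot: [2.395, 2.031, 0.003]
contact_force: [0.6, 0.1, 0.5]
opening: 0.0598
grip_force: 0.0
```

>>> apply_moves(
  plan=[
    [0.045,-0.001,0,0.001,0],
    [0.0,-0.001,0,0.001,0],
    [0.0,-0.001,0,0.001,0],
    [0.0,-0.001,0,0.001,0],
    [0.0,-0.001,0,0.001,0],
    [0.0,-0.001,0,0.001,0],
  ],
  newtons=40,
)

```text
t: 18.38
tool_pos: [0.496, 0.24, 0.2484]
tool_rot: [2.394, 2.032, 0.004]
contact_force: [0.3, -1.1, 6.1]
opening: 0.0354
grip_force: 42.0
```

>>> apply_moves(
  plan=[
    [0.0,0,0,-0.006,0],
    [0.0,0,0,-0.016,0],
    [0.0,0,0,-0.035,0],
    [0.0,0,0,-0.06,0],
    [0.0,0,0,-0.072,0],
    [0.0,0,0,-0.072,0],
  ],
)

```text
t: 18.88
tool_pos: [0.4962, 0.2403, 0.323]
tool_rot: [2.393, 2.032, 0.01]
contact_force: [0.2, 0.4, 0.1]
opening: 0.0354
grip_force: 41.4
```

>>> apply_moves(
  plan=[
    [0.0,-0.025,0.003,0,0],
    [0.0,-0.06,0.0073,0,0],
    [0.0,-0.1,0.0122,0,0],
    [0.0,-0.14,0.017,0,0],
    [0.0,-0.18,0.022,0,0],
    [0.0,-0.22,0.027,0,0],
    [0.0,-0.26,0.0318,0,0],
    [0.0,-0.3,0.0367,0,0],
    [0.0,-0.335,0.041,0,0],
    [0.0,-0.365,0.0446,0,0],
    [0.0,-0.3826,0.0468,0,0],
    [0.0,-0.3826,0.0468,0,0],
  ],
)

```text
t: 19.88
tool_pos: [0.4787, -0.148, 0.3176]
tool_rot: [-2.398, -2.027, 0.002]
contact_force: [0.8, 1.1, -0.7]
opening: 0.0353
grip_force: 41.4
```

>>> apply_moves(
  plan=[
    [0.0,0,0,0,0],
    [0.0,0,0,0,0],
  ],
)

```text
t: 20.05
tool_pos: [0.4791, -0.1446, 0.3177]
tool_rot: [-2.393, -2.032, 0.001]
contact_force: [0.4, 0.1, -0.5]
opening: 0.0352
grip_force: 41.4
```

```bash
python3 - <<'E'
from h import *
p=shot('wrist');w=cloud(p);cv2.imwrite('pics/w5.png',p['img']);M,t=frame();print(t,telemetry.get_obs()['opening'],telemetry.get_obs()['contact_force'])
print('neck');rects(w,(.4,.55,-.13,-.02),.074,.09)
tl=(w-t)@M
for v in (230,250,270,290,310,330,345,360,370): print(v,(tl[v,317]*1000).round(1))
E
```

```text
[ 0.47917876 -0.14430792  0.31789175] 0.03523547705384705 [0.18989276 0.30508393 0.11429805]
neck
[479.5 -79.2] [40.6 41. ] 79.8 0.0793 2142
230 [-7.700e+00 -1.000e-01  3.175e+02]
250 [-2.620e+01 -1.000e-01  3.185e+02]
270 [ 1.660e+01 -1.000e-01  1.602e+02]
290 [ 1.200e+01 -1.000e-01  1.511e+02]
310 [-7.700e+00 -1.000e-01  1.725e+02]
330 [-7.50e+00 -1.00e-01  1.55e+02]
345 [-1.160e+01 -1.000e-01  1.508e+02]
360 [-1.910e+01 -1.000e-01  1.516e+02]
370 [-1.490e+02 -1.000e-01  3.177e+02]
```

View pics/w5.png

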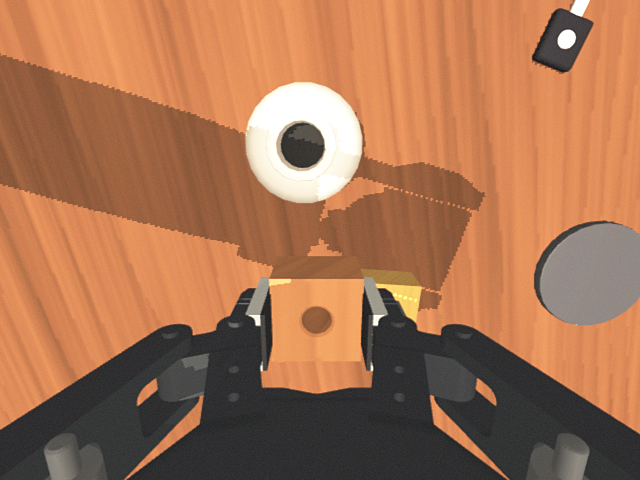

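The view shows stopper a held level between the pads at (317,320), and the empty diffuser neck at (302,145).

>>> apply_moves(
  plan=[
    [0.0,0.025,-0.0038,0,0],
    [0.0,0.05,-0.0076,0,0],
    [0.0,0.0661,-0.0101,0.005,0],
    [0.0,0.0661,-0.0101,0.018,0],
    [0.0,0.0661,-0.0101,0.03,0],
    [0.0,0.0661,-0.0101,0.036,0],
    [0.0,0.0661,-0.0101,0.036,0],
    [0.0,0.0661,-0.0101,0.036,0],
  ],
)

```text
t: 20.77
tool_pos: [0.4799, -0.0784, 0.2821]
tool_rot: [-2.394, -2.032, 0.001]
contact_force: [0.8, -0.0, -0.6]
opening: 0.0353
grip_force: 41.4
```

>>> apply_moves(
  plan=[
    [0.0,0.0008,0,0.003,0],
    [0.0,0.0008,0,0.005,0],
    [0.0,0.0008,0,0.007,0],
    [0.0,0.0008,0,0.009,0],
    [0.0,0.0008,0,0.011,0],
    [0.0,0.0008,0,0.012,0],
    [0.0,0.0008,0,0.012,0],
  ],
)

```text
t: 21.35
tool_pos: [0.4801, -0.0777, 0.2704]
tool_rot: [-2.395, -2.033, 0.0]
contact_force: [-0.3, 0.7, -0.4]
opening: 0.035
grip_force: 41.4
```

In freely by about 4 mm. Home is at TCP z of about 0.2584.

>>> apply_moves(
  plan=[
    [0.0,0,0,0.002,0],
    [0.0,0,0,0.004,0],
    [0.0,0,0,0.006,0],
    [0.0,0,0,0.008,0],
    [0.0,0,0,0.0095,0],
    [0.0,0,0,0.0105,0],
    [0.0,0,0,0.0115,0],
    [0.0,0,0,0.0125,0],
    [0.0,0,0,0.0125,0],
  ],
)

```text
t: 22.1
tool_pos: [0.4804, -0.0777, 0.2585]
tool_rot: [2.395, 2.033, 0.0]
contact_force: [-0.9, 0.1, 2.3]
opening: 0.0351
grip_force: 41.6
```

>>> apply_moves(
  plan=[
    [0.0,0,0,0.0005,0],
    [0.0,0,0,0.001,0],
    [0.0,0,0,0.001,0],
  ],
)

```text
t: 22.35
tool_pos: [0.4805, -0.0777, 0.2584]
tool_rot: [-2.395, -2.033, 0.0]
contact_force: [-4.8, 0.6, 7.5]
opening: 0.0353
grip_force: 42.4
```

>>> apply_moves(
  plan=[
    [0.04,0,0,-0.001,0],
    [0.05,0,0,-0.001,0],
    [0.06,0,0,-0.001,0],
    [0.06,0,0,-0.002,0],
    [0.06,0,0,-0.02,0],
    [0.06,0,0,-0.05,0],
    [0.06,0,0,-0.085,0],
    [0.06,-0.03,0,-0.1,0],
    [0.06,-0.06,0,-0.1,0],
    [0.06,-0.06,0,-0.1,0],
    [0.06,-0.06,0,-0.1,0],
  ],
)

```text
t: 23.27
tool_pos: [0.4703, -0.1378, 0.3573]
tool_rot: [2.397, 2.03, 0.001]
contact_force: [0.2, -0.6, 0.3]
opening: 0.06
grip_force: 0.0
```

```bash
python3 - <<'E'
from h import *
p=shot('wrist');w=cloud(p);cv2.imwrite('pics/w6.png',p['img'])
print('head on neck');rects(w,(.4,.55,-.13,-.02),.098,.12);rects(w,(.4,.55,-.13,-.02),.07,.085)
q=shot('top');cv2.imwrite('pics/top2.png',q['img']);w=cloud(q)
print('trayheads');rects(w,(.4,.6,.0,.3),.085,.11)
print('gauge');rects(w,(.45,.6,-.27,-.15),.065,.1)
print('head');rects(w,(.4,.55,-.13,-.02),.09,.12)
E
```

```text
head on neck
[479.8 -79.2] [36.  36.1] 81.3 0.1066 3124
[482.5 -59.6] [ 0.8 11.8] 80.0 0.0787 27
[479.9 -79.3] [11.6 11.5] 34.4 0.0822 244
trayheads
[486.5 165.5] [36.6 36.3] 77.9 0.0959 363
[478.8  91. ] [36.5 36.1] 76.2 0.0951 375
gauge
head
[479.7 -76.9] [36.  36.6] 81.2 0.105 367
```

View pics/w6.png

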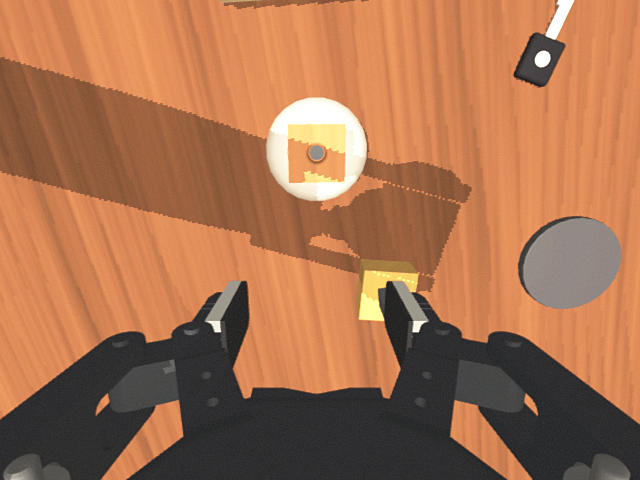

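The view shows the stopper square on the neck at (316,152). Its top is 27 mm above the rim, so it is home. The gauge stands in the brass stand behind the right finger, at (388,297). The gripper is clear of everything.

```bash
python3 -c "
from h import *
print(ctrl.finish_job())"
```

```text
the job is handed in; nothing more can be done
None
```

The job is handed in: stopper a, at the +y end of the tray, took the whole pin (b stopped at about 14 mm, c at about 8 mm); the gauge went fully back in its stand, and a was then seated home in the diffuser neck with no more than about 13 N at any point.

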